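# Home the harness test set's range lever and set it three clicks up

### The job

The range lever of the harness test set (the wide T-shaped lever in the slot on its top) was left on some step and the slot has no marks. Only pushing it with a fingertip or the outside of the fingers, never pinching it, push it back towards the robot all the way home against its stop, then push it away from the robot, counting the clicks by feel, and leave it resting in the third click from home, without ever going past the third. Do not shift the small round-knobbed lever beside it or disturb anything else standing about.

Things in the scene. Friction and masses are not known exactly. Their poses are not given: they have to be found in the camera images.
- test_set: Grey metal case with a flat aluminium top plate, 240 (x) x 300 (y) x 85 (z) mm, fixed to the bench. Origin at the centre of its underside, on the bench; x points away from the robot (give or take its yaw), y left, z up. The range lever's slot runs along its x at y = +45 mm, the small trim lever's slot at y = -75 mm; a little jar stands at the plate's far right corner, a connector at its far left.
- lever_bar (a point): Centre of the range lever's black cross-bar, 38 mm above the top plate (123 mm above the bench). The bar is 92 mm long across the slot (y), 16 mm thick along the slot (x), on a steel stalk 12 x 10 mm. Its near and far faces span 28 to 48 mm above the plate, its middle rib (8 mm thick) 26 to 52 mm. Axes as the test set's.
- range_lever (a joint): Travel in m along the test set's +x (away from the robot): 0 is home, against a hard near stop; far end 0.096. Sprung notches 16 mm apart: home 0, first click 0.016, second 0.032, third 0.048, up to the sixth. Leaving a notch takes about 5 N, falling to little half-way to the next, past which the lever snaps into it and stays when let go. Starts between first and third click.
- bar_near: Near face (towards the robot) of the cross-bar, a 92 x 20 mm cheek 4 mm thick, its origin at the cheek's centre, 6 mm nearer the robot than the bar's centre. Push here to move the lever away from the robot. Touching both faces at once counts as pinching.
- bar_far: Far face of the cross-bar, the same cheek, 6 mm beyond the bar's centre. Push here to move the lever towards the robot.
- trim_top (a point): Top of the small trim lever's round black knob (22 mm across, 32 mm tall above the plate), about 120 mm to the right of the range lever's slot. Not to be moved; it slides at about 2 N.
- cap_jar: Little amber jar, 32 mm across, 45 mm tall, standing loose on the test set's far right corner; origin at the centre of its underside.
- flux_jar: White jar, 56 mm across, 85 mm tall, loose on the bench to the right; origin under its centre.
- paint_bottle: Small yellow bottle, 34 mm across, 60 mm tall, loose on the bench to the right; origin under its centre.
- screwdriver: Screwdriver, 170 mm long, lying loose on the bench to the right.
- wire_reel: Reel, 60 mm across, 40 mm tall, lying flat, loose on the bench to the left; origin under its centre.
- connector: White connector block, 50 x 24 x 20 mm, with five brass pins on top, lying loose on the test set's far left corner; origin under its centre.
- parts_tray: Open grey tray, 100 x 140 x 30 mm, loose on the bench to the left; origin under its centre.

How it is judged:
By the outcome, as a careful person would: the job done as asked, in the order asked, and still so for the second after the job is handed in, with the robot touching nothing.
It also fails if it takes over 53 s, if anything falls off the work surface, if the arm or the gripper's body presses on something with over 40 N, if the wrist force passes 120 N, or if a joint passes its speed limit or range.

### The arm

A 6-joint arm with a two-finger parallel gripper is mounted at the origin on the work surface. World frame = base frame: x ahead of the robot, y to its left, z up, the work surface at z = 0. Lengths are in m, angles in degrees, forces in N, time in s.
With the tool pointing down it reaches from about 0.3 to 0.75 m from the base axis. Payload 8.5 kg.
Tool frame: the origin (TCP) lies at the very end of the fingers, on their centre line; the grasp point (between the pads) lies 19 mm behind it; z points along the fingers, y is the direction in which the jaws open and shut (so a half turn about z gives the same grasp; the last joint's range is limited). The gripper opens to 85 mm and grips with 20 to 120 N. Pads are 22 mm wide; open, the fingers measure 114 mm over their backs; the gripper's body (76 mm by 85 mm) begins 54 mm behind the grasp point. The pads swing forward as they close: fully open they stand 13 mm farther back than shut.
Start: joints at [-87.852, 21.807, 74.336, -0, 83.858, -12.336], TCP at [0.138, -0.533, 0.231] pointing down, gripper open.
Joint ranges: [-178.18, 178.18], [-50.72, 133.34], [12.68, 142.11], [-81.47, 261.47], [9.98, 163.14], [-165.26, 165.26]. Speed limits (degrees/s): [136.94, 136.94, 180, 180, 180, 180].

### API

Orientations are given as a 3x3 rotation matrix whose columns are the frame's x, y, z axes.
In Python, from rig import env, vision, close_job, spotter gives the robot as it stands. The module is installed in compiled form; this text tells all that it offers.
- The arm moves only by the tool jog_arm, never from a script. Its argument "plan" is a list that holds one entry, the list of rows, each a list of 6 numbers: the shift along the tool's x, y, z in units of 40 mm (1.0 is 40 mm), then the turn, a rotation vector about the tool's x, y, z in units of 0.15 rad (1.0 is 0.15 rad). A call has 1 to 10 rows; each row shifts and turns the commanded pose from where the row before left it, along the tool's axes as they then stand; what a row does not reach is not made up. A row lasts 1/10 s, in which the tool goes at most 50 mm and 8.59 degrees, less where a joint would pass 70% of its speed; a pose out of reach is approached as far as the arm can. A call with a number of a shift or a turn outside -1 to 1 is refused whole. A call with a gripper value outside its range is refused whole. "grip" is the opening, from -1 (shut) to 1 (fully open), set as the call begins (left out, the last holds). The fingers move at their own pace and stop on an object; "squeeze" is the grip in N (left out, the last holds). Time passes only in rows, so rows that do not move let the fingers close. It gives the time, the measured TCP pose, the force and the opening at its end, in the units of the state.
- env.observe(): the state, without advancing time (a new reading comes with each control period).
- vision.get_image(name): name is "scene" or "top" or "wrist"; returns (picture, depth): 384x512x3 uint8, red, green, blue; 384x512 float32, m along the optical axis (not along the pixel's ray), 0 where there is no reading.
- vision.camera_info(name): a dict with "fx", "fy", "cx", "cy" (pixels), "rvec" (rotation vector, rad) and "tvec" (3), from world to camera coordinates, as OpenCV has them. Camera axes: x right, y down, z forward; pixel columns grow to the right and rows downward; lengths in m; the calibration is good to about 2 mm. A picture is of the moment at which its call begins: read the wrist's pose just before it. camera_info takes no time and is no camera call; for the wrist camera it gives the pose at the moment of the call.
- close_job(): hands the job in, once; it reports no verdict.
Trained networks look in the newest picture that a camera, given by its name, has taken for a name from the list of things; names that differ only in an ending like _2 or _b are one class to them, and where a whole thing is asked for, a point or a joint stands for the part that bears it (a point fixed in the world has none). Each returns a list of dicts, best first, with "score" (0 to 1); they miss things now and then, are a little off and sometimes report something else, mostly with a low value. They report only what shows in the picture. A call takes as long as a camera call.
- spotter.trace(camera, query): "pixels" (384x512 bool, what is visible of it) and "rect" ([left, top, right, bottom] in pixels, round what is visible of it).
The state is a dict: "time_s": time; "q": joint angles; "qvel": joint speeds; "joint_efforts": joint torques, N m; "position": TCP position; "tool_rot": TCP orientation; "ft_force": force on the tool from outside, world axes, zero at the start; "wrist_torque": the same for the moment, N m; "grip_width": finger opening in m.
Only numpy, scipy, OpenCV 4.12 (cv2) and the standard library are available. Lean on these libraries where they do the work, as an engineer would, in place of code of your own. Each camera call takes 0.05 s, during which the arm holds its last target.

## Working session

There is one attempt and no reset: what is moved stays moved. The work goes in short steps, Python scripts to look and compute and a tool call to move; the robot and the scene stay as the last step left them, time stands still between calls to the robot, and variables do not carry over. Pictures are saved under pics/ and viewed, and the job is handed in when it is done.

Besides the shell and the picture viewer there is one more tool, called after "Call:" as name(argument=value, ...) on one line, values as JSON. jog_arm: Moves the arm, as the interface text tells. Its arguments: {"type":"object","properties":{"plan":{"type":"array"},"grip":{"type":"number"},"squeeze":{"type":"number"}},"required":["plan"]}

```bash
mkdir -p pics; cat > h.py <<'E'
import numpy as np, cv2
from rig import env, vision, close_job, spotter
def cam(n):
    c=vision.camera_info(n);R=cv2.Rodrigues(np.array(c["rvec"],float))[0];return c,R,np.array(c["tvec"],float).ravel()
def cloud(n,d):
    c,R,t=cam(n);v,u=np.mgrid[:384,:512]
    P=np.stack([(u-c["cx"])/c["fx"]*d,(v-c["cy"])/c["fy"]*d,d],-1)
    return (P-t)@R
def save(n,f):
    im,d=vision.get_image(n);cv2.imwrite('pics/'+f,im[:,:,::-1]);return im,d
E
python3 - <<'E'
from h import *
for n in("scene","top"):
    im,d=save(n,n+'0.png');W=cloud(n,d);np.save(n+'W.npy',W)
    for q in("test_set","lever_bar","bar_near","bar_far","trim_top","cap_jar","connector"):
        for r in spotter.trace(n,q)[:1]:
            m=r["pixels"]&(d>0)
            print(n,q,round(r["score"],2),np.round(r["rect"]),np.round(np.median(W[m],0),3),np.round(np.percentile(W[m],5,axis=0),3),np.round(np.percentile(W[m],95,axis=0),3))
s=env.observe();print(s["time_s"],s["position"],s["tool_rot"],s["grip_width"],s["ft_force"])
E
```

```text
scene test_set 0.71 [196. 164. 344. 294.] [0.575 0.01  0.084] [ 0.442 -0.116  0.035] [0.68  0.155 0.088]
scene lever_bar 0.58 [270. 188. 304. 211.] [0.57  0.077 0.132] [0.555 0.037 0.093] [0.583 0.118 0.138]
scene bar_near 0.32 [269. 187. 304. 214.] [0.57  0.076 0.132] [0.555 0.036 0.106] [0.582 0.117 0.138]
scene bar_far 0.57 [272. 194. 296. 214.] [0.57  0.064 0.126] [0.563 0.036 0.116] [0.582 0.109 0.134]
scene trim_top 0.43 [238. 216. 249. 231.] [ 0.53  -0.037  0.116] [ 0.521 -0.044  0.106] [ 0.538 -0.027  0.119]
scene cap_jar 0.81 [235. 239. 253. 258.] [ 0.577 -0.09   0.121] [ 0.561 -0.1    0.084] [ 0.587 -0.068  0.131]
scene connector 0.59 [314. 199. 332. 216.] [0.65  0.134 0.104] [0.626 0.123 0.094] [0.67  0.147 0.11 ]
top test_set 0.92 [194. 136. 308. 234.] [0.541 0.035 0.084] [ 0.435 -0.095  0.078] [0.658 0.168 0.089]
top bar_near 0.57 [224. 174. 251. 186.] [0.56  0.079 0.13 ] [0.55  0.043 0.084] [0.571 0.116 0.135]
top trim_top 0.5 [268. 189. 276. 196.] [ 0.527 -0.036  0.115] [ 0.519 -0.042  0.111] [ 0.535 -0.027  0.118]
top connector 0.56 [213. 144. 224. 163.] [0.644 0.138 0.103] [0.624 0.125 0.092] [0.667 0.152 0.109]
0.8 [ 0.13756418 -0.53249907  0.23134361] [[ 9.68214873e-01  2.50119889e-01 -1.08670404e-05]
 [ 2.50119888e-01 -9.68214872e-01 -5.95765994e-05]
 [-2.54229226e-05  5.49648867e-05 -9.99999998e-01]] 0.08564757079942506 [-1.50379558 -0.60955608 -0.32664245]
```

```bash
python3 - <<'E'
import cv2
a=cv2.imread('pics/scene0.png')[140:320,160:380];b=cv2.imread('pics/top0.png')[120:250,170:330]
cv2.imwrite('pics/s1.png',cv2.resize(a,None,fx=3.4,fy=3.3,interpolation=2));cv2.imwrite('pics/t1.png',cv2.resize(b,None,fx=4.5,fy=4.5,interpolation=2))
import numpy as np
W=np.load('topW.npy');m=(abs(W[...,2]-.085)<.004)
r=cv2.minAreaRect(W[m][:,:2].astype('f4')*1000);print(r)
m=(W[...,2]>.118)&(W[...,1]>0.02)&(W[...,0]>.4)&(W[...,0]<.7)&(W[...,2]<.15)
p=W[m];print(len(p),cv2.minAreaRect(p[:,:2].astype('f4')*1000),p[:,2].max())
E
```

```text
((439.5574951171875, 75.54833984375), (1343.916015625, 820.7615356445312), 77.9891128540039)
181 ((566.72021484375, 78.20829772949219), (91.16224670410156, 16.46329689025879), 75.09205627441406) 0.14113464609952608
```

View pics/s1.png

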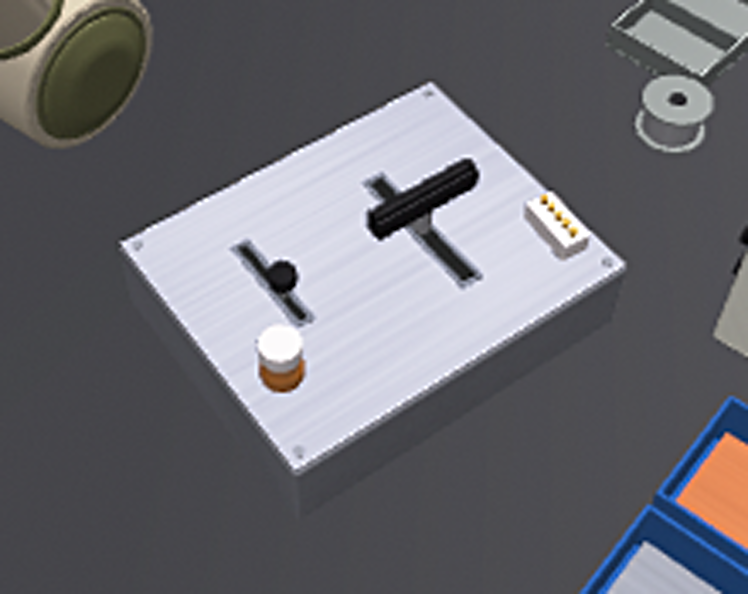

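View pics/t1.png

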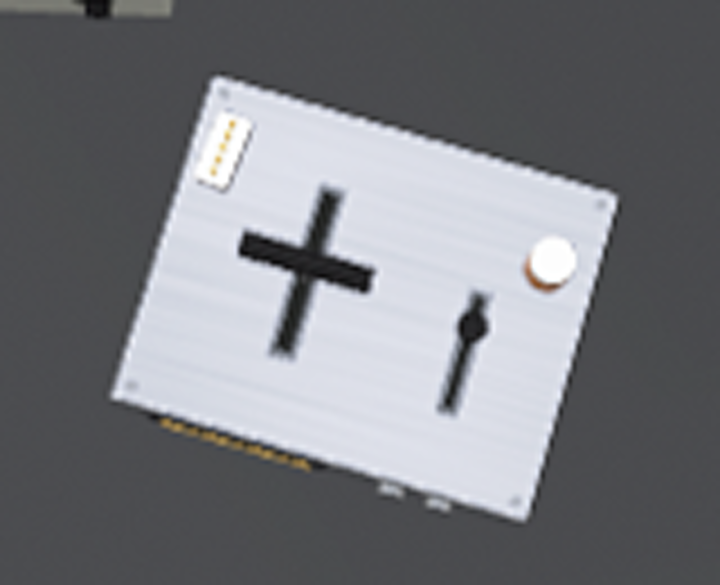

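View pics/scene0.png

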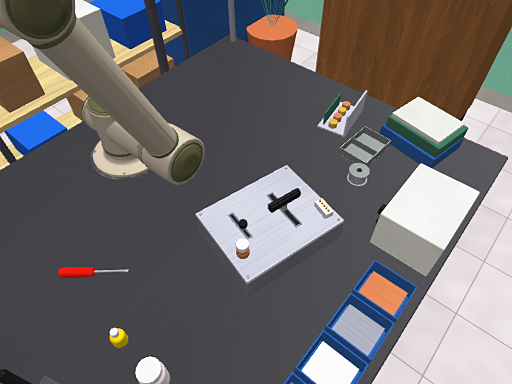

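```bash
python3 - <<'E'
from h import *
W=np.load('topW.npy');Ws=np.load('sceneW.npy')
im,d=vision.get_image("top");m=spotter.trace("top","test_set")[0]["pixels"]
p=W[m&(abs(W[...,2]-.085)<.006)];c,sz,a=cv2.minAreaRect(p[:,:2].astype('f4')*1000);print(c,sz,a)
yaw=np.deg2rad(a-90 if a>45 else a);ex=np.array([np.cos(yaw),np.sin(yaw)]);ey=np.array([-ex[1],ex[0]])
c=np.array(c)/1000
for n,w in(("top",W),("scene",Ws)):
    k=(w[...,2]>.118)&(w[...,2]<.145);q=w[k];l=np.stack([(q[:,:2]-c)@ex,(q[:,:2]-c)@ey],1);g=(abs(l[:,0])<.1)&(abs(l[:,1]-.045)<.06)
    print(n,np.percentile(l[g],[1,50,99],axis=0).round(4).tolist())
print(np.rad2deg(yaw),c,ex,ey, "slot centre",c+ey*.045)
s=env.observe();print(s["time_s"],s["q"])
E
```

```text
(551.5816040039062, 35.50946044921875) (298.4855651855469, 238.09991455078125) 75.07984161376953
top [[-0.0046, 0.0004], [0.0019, 0.045], [0.0116, 0.0898]]
scene [[-0.0047, 0.0006], [0.0071, 0.0441], [0.0121, 0.0918]]
-14.920158386230469 [0.5515816  0.03550946] [ 0.96628555 -0.25747278] [0.25747278 0.96628555] slot centre [0.56316788 0.07899231]
0.9 [-8.78523844e+01  2.18049086e+01  7.43377190e+01  4.92034760e-04
  8.38564445e+01 -1.23361874e+01]
```

Call:
jog_arm(plan=[[[0,0,0,0,0,0.86],[0,0,0,0,0,0.86],[0,0,0,0,0,0.86],[0,0,0,0,0,0.85],[0.4,-0.9,0,0,0,0],[0.4,-0.9,0,0,0,0],[0.4,-0.9,0,0,0,0],[0.4,-0.9,0,0,0,0],[0.4,-0.9,0,0,0,0],[0.4,-0.9,0,0,0,0]]], grip=-1)

```text
time_s: 1.9
position: [0.2869, -0.3474, 0.2315]
tool_rot: [[0.966, -0.259, 0.0], [-0.259, -0.966, -0.0], [0.0, 0.0, -1.0]]
ft_force: [-0.1, -0.2, 0.5]
grip_width: -0.0001
```

Call:
jog_arm(plan=[[[0.4,-0.9,0,0,0,0],[0.4,-0.9,0,0,0,0],[0.4,-0.9,0,0,0,0],[0.4,-0.9,0,0,0,0],[0.4,-0.9,0,0,0,0],[0.4,-0.9,0,0,0,0],[0.4,-0.9,0,0,0,0],[0.4,-0.9,0,0,0,0],[0,0,0,0,0,0],[0,0,0,0,0,0]]])

```text
time_s: 2.9
position: [0.4844, -0.1032, 0.2312]
tool_rot: [[0.966, -0.257, -0.0], [-0.257, -0.966, -0.0], [-0.0, 0.0, -1.0]]
ft_force: [-0.2, -0.1, -0.5]
grip_width: -0.0001
```

Call:
jog_arm(plan=[[[0.35,-0.82,0,0,0,0],[0.35,-0.82,0,0,0,0],[0.35,-0.82,0,0,0,0],[0.35,-0.82,0,0,0,0],[0.35,-0.82,0,0,0,0],[0.35,-0.82,0,0,0,0],[0,0,0.5,0,0,0],[0,0,0.5,0,0,0],[0,0,0,0,0,0]]])

```text
time_s: 3.8
position: [0.6152, 0.0635, 0.1887]
tool_rot: [[0.966, -0.26, -0.006], [-0.26, -0.966, 0.0], [-0.005, 0.001, -1.0]]
ft_force: [0.1, -0.6, -0.9]
grip_width: -0.0001
```

```bash
python3 - <<'E'
from h import *
for n in("scene","wrist"):
    im,d=save(n,n+'1.png')
    if n=="scene": cv2.imwrite('pics/s2.png',cv2.resize(im[100:300,180:380,::-1],None,fx=3,fy=3,interpolation=2))
E
```

```text
(no output)
```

View pics/s2.png

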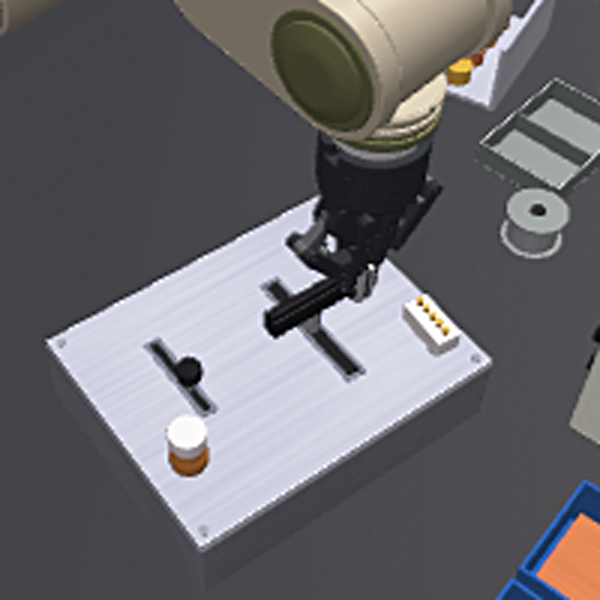

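View pics/wrist1.png

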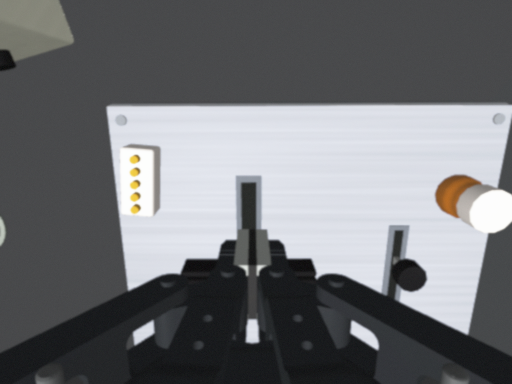

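Call:
jog_arm(plan=[[[0,0,0.5,0,0,0],[0,0,0.5,0,0,0],[0,0,0.5,0,0,0],[0,0,0.2,0,0,0],[0,0,0,0,0,0],[0,0,0,0,0,0]]])

```text
time_s: 4.5
position: [0.617, 0.0644, 0.1248]
tool_rot: [[0.966, -0.259, 0.002], [-0.259, -0.966, -0.0], [0.002, -0.0, -1.0]]
ft_force: [0.0, 0.1, 0.6]
grip_width: 0.0
```

```bash
python3 - <<'E'
from h import *
im,d=save("scene",'s3a.png')
cv2.imwrite('pics/s3.png',cv2.resize(im[100:300,180:380,::-1],None,fx=3,fy=3,interpolation=2))
print(env.observe()["position"],env.observe()["ft_force"])
E
```

```text
[0.61704799 0.06449175 0.12484807] [0.33842822 0.35163565 0.53946831]
```

View pics/s3.png

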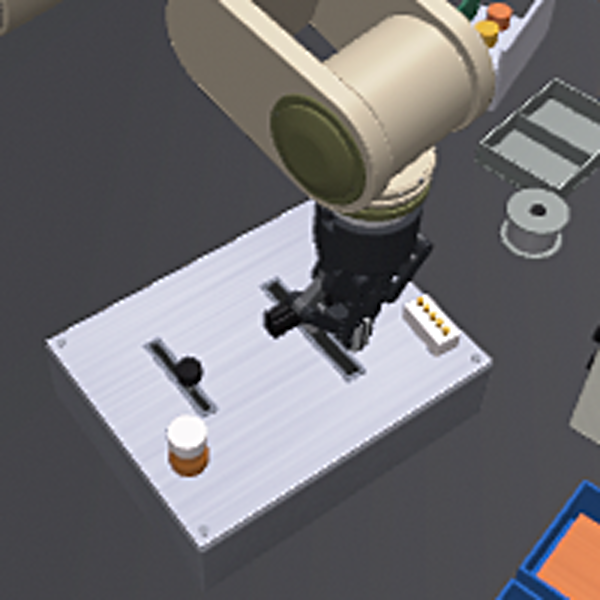

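Call:
jog_arm(plan=[[[0,0,0.15,0,0,0],[-0.1,0,0,0,0,0],[-0.1,0,0,0,0,0],[-0.1,0,0,0,0,0],[-0.1,0,0,0,0,0],[-0.1,0,0,0,0,0],[-0.1,0,0,0,0,0],[0,0,0,0,0,0]]])

```text
time_s: 5.35
position: [0.5928, 0.0712, 0.1175]
tool_rot: [[0.966, -0.259, -0.0], [-0.259, -0.966, 0.0], [-0.0, -0.0, -1.0]]
ft_force: [0.8, 0.0, 0.5]
grip_width: 0.0001
```

Call:
jog_arm(plan=[[[-0.05,0,0,0,0,0],[-0.05,0,0,0,0,0]]])

```text
time_s: 5.55
position: [0.5893, 0.072, 0.1173]
tool_rot: [[0.966, -0.259, 0.0], [-0.259, -0.966, -0.0], [0.0, 0.0, -1.0]]
ft_force: [1.1, 0.8, 0.2]
grip_width: -0.0002
```

Call:
jog_arm(plan=[[[-0.05,0,0,0,0,0],[-0.05,0,0,0,0,0]]])

```text
time_s: 5.75
position: [0.5853, 0.073, 0.1173]
tool_rot: [[0.966, -0.259, -0.0], [-0.259, -0.966, 0.0], [-0.0, -0.0, -1.0]]
ft_force: [-0.3, -0.4, -0.6]
grip_width: 0.0002
```

Call:
jog_arm(plan=[[[-0.05,0,0,0,0,0],[-0.05,0,0,0,0,0]]])

```text
time_s: 5.95
position: [0.5825, 0.0738, 0.1174]
tool_rot: [[0.966, -0.259, 0.003], [-0.259, -0.966, -0.001], [0.003, -0.0, -1.0]]
ft_force: [5.8, -1.7, -5.0]
grip_width: -0.0001
```

Call:
jog_arm(plan=[[[-0.05,0,0,0,0,0],[-0.05,0,0,0,0,0]]])

```text
time_s: 6.15
position: [0.5783, 0.0749, 0.1174]
tool_rot: [[0.966, -0.259, 0.002], [-0.259, -0.966, -0.0], [0.002, -0.0, -1.0]]
ft_force: [3.0, -0.5, -1.9]
grip_width: 0.0
```

Call:
jog_arm(plan=[[[-0.05,0,0,0,0,0],[-0.05,0,0,0,0,0]]])

```text
time_s: 6.35
position: [0.5734, 0.0763, 0.1173]
tool_rot: [[0.966, -0.259, -0.001], [-0.259, -0.966, 0.0], [-0.001, 0.0, -1.0]]
ft_force: [-0.9, 0.3, -0.5]
grip_width: -0.0
```

Call:
jog_arm(plan=[[[-0.05,0,0,0,0,0],[-0.05,0,0,0,0,0]]])

```text
time_s: 6.55
position: [0.5696, 0.0773, 0.1173]
tool_rot: [[0.966, -0.259, -0.001], [-0.259, -0.966, 0.0], [-0.001, 0.0, -1.0]]
ft_force: [0.3, -0.0, 0.7]
grip_width: -0.0002
```

Call:
jog_arm(plan=[[[-0.05,0,0,0,0,0],[-0.05,0,0,0,0,0]]])

```text
time_s: 6.75
position: [0.567, 0.078, 0.1174]
tool_rot: [[0.966, -0.259, 0.003], [-0.259, -0.966, -0.0], [0.003, -0.0, -1.0]]
ft_force: [6.4, -0.8, -4.2]
grip_width: -0.0001
```

Call:
jog_arm(plan=[[[-0.05,0,0,0,0,0],[-0.05,0,0,0,0,0]]])

```text
time_s: 6.95
position: [0.5628, 0.0791, 0.1174]
tool_rot: [[0.966, -0.259, 0.001], [-0.259, -0.966, -0.0], [0.001, -0.0, -1.0]]
ft_force: [3.1, -1.5, -2.2]
grip_width: -0.0001
```

Call:
jog_arm(plan=[[[-0.05,0,0,0,0,0],[-0.05,0,0,0,0,0]]])

```text
time_s: 7.15
position: [0.5579, 0.0804, 0.1173]
tool_rot: [[0.966, -0.259, -0.001], [-0.259, -0.966, 0.0], [-0.001, 0.0, -1.0]]
ft_force: [-0.1, 0.0, -0.9]
grip_width: 0.0
```

Call:
jog_arm(plan=[[[-0.05,0,0,0,0,0],[-0.05,0,0,0,0,0]]])

```text
time_s: 7.35
position: [0.5541, 0.0814, 0.1173]
tool_rot: [[0.966, -0.259, -0.001], [-0.259, -0.966, 0.0], [-0.001, 0.0, -1.0]]
ft_force: [-0.2, 0.4, -0.9]
grip_width: 0.0002
```

Call:
jog_arm(plan=[[[-0.05,0,0,0,0,0],[-0.05,0,0,0,0,0]]])

```text
time_s: 7.55
position: [0.5515, 0.0821, 0.1174]
tool_rot: [[0.966, -0.259, 0.003], [-0.259, -0.966, -0.0], [0.003, -0.0, -1.0]]
ft_force: [6.1, -1.2, -4.1]
grip_width: -0.0
```

Call:
jog_arm(plan=[[[-0.05,0,0,0,0,0],[0,0,0,0,0,0]]])

```text
time_s: 7.75
position: [0.5491, 0.0828, 0.1174]
tool_rot: [[0.966, -0.259, 0.001], [-0.259, -0.966, -0.0], [0.001, -0.0, -1.0]]
ft_force: [3.4, -0.6, -1.4]
grip_width: 0.0
```

Call:
jog_arm(plan=[[[-0.05,0,0,0,0,0],[0,0,0,0,0,0]]])

```text
time_s: 7.95
position: [0.5465, 0.0835, 0.1173]
tool_rot: [[0.966, -0.259, -0.001], [-0.259, -0.966, 0.0], [-0.001, 0.0, -1.0]]
ft_force: [1.0, -0.9, -0.5]
grip_width: -0.0002
```

Call:
jog_arm(plan=[[[-0.05,0,0,0,0,0],[0,0,0,0,0,0]]])

```text
time_s: 8.15
position: [0.5443, 0.0841, 0.1173]
tool_rot: [[0.966, -0.259, -0.001], [-0.259, -0.966, 0.0], [-0.001, 0.0, -1.0]]
ft_force: [0.5, -0.1, 0.1]
grip_width: -0.0005
```

Call:
jog_arm(plan=[[[-0.05,0,0,0,0,0],[-0.05,0,0,0,0,0],[0,0,0,0,0,0]]])

```text
time_s: 8.45
position: [0.5406, 0.0851, 0.1173]
tool_rot: [[0.966, -0.259, -0.0], [-0.259, -0.966, 0.0], [-0.0, 0.0, -1.0]]
ft_force: [0.1, -0.0, 0.1]
grip_width: -0.0001
```

Call:
jog_arm(plan=[[[-0.05,0,0,0,0,0],[-0.05,0,0,0,0,0],[0,0,0,0,0,0]]])

```text
time_s: 8.75
position: [0.5371, 0.086, 0.1174]
tool_rot: [[0.966, -0.259, 0.0], [-0.259, -0.966, -0.0], [0.0, -0.0, -1.0]]
ft_force: [-0.0, 0.1, 0.3]
grip_width: 0.0001
```

Call:
jog_arm(plan=[[[-0.05,0,0,0,0,0],[0,0,0,0,0,0]]])

```text
time_s: 8.95
position: [0.537, 0.086, 0.1175]
tool_rot: [[0.966, -0.259, 0.005], [-0.259, -0.966, -0.001], [0.005, -0.0, -1.0]]
ft_force: [8.0, -1.1, -5.4]
grip_width: -0.0002
```

Call:
jog_arm(plan=[[[-0.05,0,0,0,0,0],[0,0,0,0,0,0]]])

```text
time_s: 9.15
position: [0.5369, 0.086, 0.1176]
tool_rot: [[0.966, -0.259, 0.009], [-0.259, -0.966, -0.001], [0.009, -0.001, -1.0]]
ft_force: [15.2, -4.0, -9.4]
grip_width: 0.0004
```

Call:
jog_arm(plan=[[[0.2,0,0,0,0,0],[0.2,0,0,0,0,0],[0,0,0,0,0,0],[0,0,-0.4,0,0,0],[0,0,-0.4,0,0,0],[0,0,-0.4,0,0,0],[0,0,0,0,0,0]]])

```text
time_s: 9.85
position: [0.5493, 0.083, 0.1671]
tool_rot: [[0.966, -0.259, 0.003], [-0.259, -0.966, -0.0], [0.003, -0.001, -1.0]]
ft_force: [0.3, -0.2, -0.4]
grip_width: -0.0003
```

```bash
python3 - <<'E'
from h import *
im,d=save("scene",'s4a.png')
cv2.imwrite('pics/s4.png',cv2.resize(im[100:300,180:380,::-1],None,fx=3,fy=3,interpolation=2))
E
```

```text
(no output)
```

View pics/s4.png

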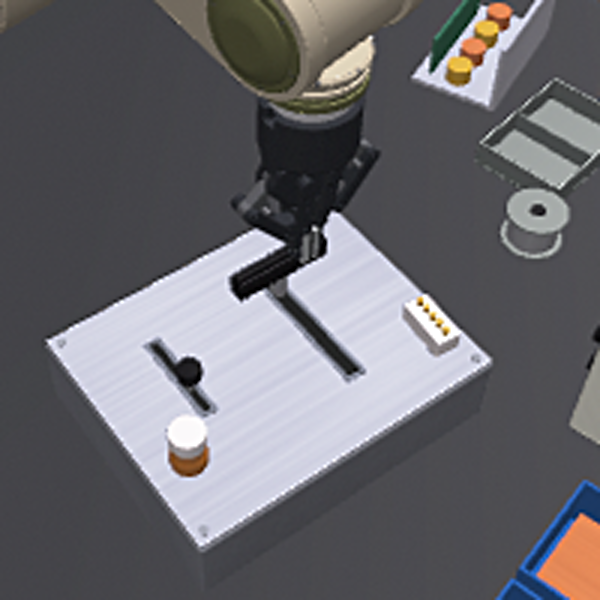

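Call:
jog_arm(plan=[[[-0.34,0,0,0,0,0],[-0.34,0,0,0,0,0],[-0.34,0,0,0,0,0],[-0.34,0,0,0,0,0],[-0.34,0,0,0,0,0],[0,0,0,0,0,0],[0,0,0,0,0,0]]])

```text
time_s: 10.6
position: [0.4832, 0.1004, 0.1649]
tool_rot: [[0.966, -0.259, -0.001], [-0.259, -0.966, 0.0], [-0.001, 0.0, -1.0]]
ft_force: [0.0, -0.9, -0.4]
grip_width: -0.0
```

Call:
jog_arm(plan=[[[0,0,0.4,0,0,0],[0,0,0.4,0,0,0],[0,0,0.4,0,0,0],[0,0,0.03,0,0,0],[0,0,0,0,0,0],[0,0,0,0,0,0]]])

```text
time_s: 11.2
position: [0.4837, 0.1003, 0.1167]
tool_rot: [[0.966, -0.259, 0.001], [-0.259, -0.966, -0.0], [0.001, -0.0, -1.0]]
ft_force: [-0.1, 0.5, 1.1]
grip_width: -0.0001
```

Call:
jog_arm(plan=[[[0.1,0,0,0,0,0],[0.1,0,0,0,0,0],[0.1,0,0,0,0,0],[0,0,0,0,0,0]]])

```text
time_s: 11.6
position: [0.4954, 0.0971, 0.1162]
tool_rot: [[0.966, -0.259, 0.001], [-0.259, -0.966, -0.0], [0.001, -0.0, -1.0]]
ft_force: [-0.0, -0.2, -0.1]
grip_width: -0.0001
```

Call:
jog_arm(plan=[[[0.05,0,0,0,0,0],[0,0,0,0,0,0]]])

```text
time_s: 11.8
position: [0.4968, 0.0968, 0.1161]
tool_rot: [[0.966, -0.259, 0.0], [-0.259, -0.966, 0.0], [0.0, -0.0, -1.0]]
ft_force: [0.2, 0.8, -0.3]
grip_width: 0.0
```

Call:
jog_arm(plan=[[[0.05,0,0,0,0,0],[0,0,0,0,0,0]]])

```text
time_s: 12.0
position: [0.4987, 0.0963, 0.1161]
tool_rot: [[0.966, -0.259, 0.0], [-0.259, -0.966, -0.0], [0.0, -0.0, -1.0]]
ft_force: [-0.5, -0.6, 0.2]
grip_width: 0.0001
```

Call:
jog_arm(plan=[[[0.05,0,0,0,0,0],[0,0,0,0,0,0]]])

```text
time_s: 12.2
position: [0.5005, 0.0958, 0.1161]
tool_rot: [[0.966, -0.259, -0.0], [-0.259, -0.966, 0.0], [-0.0, -0.0, -1.0]]
ft_force: [-1.1, -0.3, 0.3]
grip_width: -0.0003
```

Call:
jog_arm(plan=[[[0.05,0,0,0,0,0],[0,0,0,0,0,0]]])

```text
time_s: 12.4
position: [0.5018, 0.0955, 0.1161]
tool_rot: [[0.966, -0.259, -0.002], [-0.259, -0.966, 0.0], [-0.002, 0.0, -1.0]]
ft_force: [-3.9, 1.3, 3.1]
grip_width: 0.0002
```

Call:
jog_arm(plan=[[[0.05,0,0,0,0,0],[0,0,0,0,0,0]]])

```text
time_s: 12.6
position: [0.5042, 0.0948, 0.1161]
tool_rot: [[0.966, -0.259, -0.0], [-0.259, -0.966, 0.0], [-0.0, -0.0, -1.0]]
ft_force: [-2.0, 1.7, 1.8]
grip_width: -0.0001
```

Call:
jog_arm(plan=[[[0.05,0,0,0,0,0],[0,0,0,0,0,0]]])

```text
time_s: 12.8
position: [0.5067, 0.0942, 0.1161]
tool_rot: [[0.966, -0.259, 0.001], [-0.259, -0.966, -0.0], [0.001, -0.0, -1.0]]
ft_force: [0.2, -0.0, 0.4]
grip_width: -0.0002
```

Call:
jog_arm(plan=[[[0.05,0,0,0,0,0],[0,0,0,0,0,0]]])

```text
time_s: 13.0
position: [0.5088, 0.0936, 0.1162]
tool_rot: [[0.966, -0.259, 0.001], [-0.259, -0.966, -0.0], [0.001, -0.0, -1.0]]
ft_force: [-0.1, -0.8, 0.4]
grip_width: 0.0003
```

Call:
jog_arm(plan=[[[0.05,0,0,0,0,0],[0,0,0,0,0,0]]])

```text
time_s: 13.2
position: [0.5106, 0.0931, 0.1162]
tool_rot: [[0.966, -0.259, 0.001], [-0.259, -0.966, -0.0], [0.001, -0.0, -1.0]]
ft_force: [-0.5, 0.3, 0.2]
grip_width: -0.0003
```

Call:
jog_arm(plan=[[[0.05,0,0,0,0,0],[0,0,0,0,0,0]]])

```text
time_s: 13.4
position: [0.5124, 0.0926, 0.1161]
tool_rot: [[0.966, -0.259, 0.0], [-0.259, -0.966, -0.0], [0.0, -0.0, -1.0]]
ft_force: [0.2, 1.2, -0.2]
grip_width: 0.0002
```

Call:
jog_arm(plan=[[[0.05,0,0,0,0,0],[0,0,0,0,0,0]]])

```text
time_s: 13.6
position: [0.5142, 0.0921, 0.1161]
tool_rot: [[0.966, -0.259, 0.0], [-0.259, -0.966, -0.0], [0.0, -0.0, -1.0]]
ft_force: [-0.6, -0.4, 0.3]
grip_width: -0.0003
```

Call:
jog_arm(plan=[[[0.05,0,0,0,0,0],[0,0,0,0,0,0]]])

```text
time_s: 13.8
position: [0.5159, 0.0917, 0.1161]
tool_rot: [[0.966, -0.259, -0.0], [-0.259, -0.966, 0.0], [-0.0, 0.0, -1.0]]
ft_force: [-1.0, -0.4, 1.3]
grip_width: 0.0003
```

Call:
jog_arm(plan=[[[0.05,0,0,0,0,0],[0,0,0,0,0,0]]])

```text
time_s: 14.0
position: [0.5172, 0.0913, 0.1161]
tool_rot: [[0.966, -0.259, -0.002], [-0.259, -0.966, 0.0], [-0.002, 0.0, -1.0]]
ft_force: [-4.4, 0.6, 2.0]
grip_width: 0.0002
```

First click done; contact with the bar in notch 1 at x≈0.516, just as predicted. Now on to the second.

Call:
jog_arm(plan=[[[0.05,0,0,0,0,0],[0,0,0,0,0,0]]])

```text
time_s: 14.2
position: [0.5197, 0.0907, 0.1161]
tool_rot: [[0.966, -0.259, -0.0], [-0.259, -0.966, 0.0], [-0.0, 0.0, -1.0]]
ft_force: [-2.5, 0.4, 1.4]
grip_width: 0.0002
```

Call:
jog_arm(plan=[[[0.05,0,0,0,0,0],[0,0,0,0,0,0]]])

```text
time_s: 14.4
position: [0.5222, 0.09, 0.1161]
tool_rot: [[0.966, -0.259, 0.001], [-0.259, -0.966, -0.0], [0.001, -0.0, -1.0]]
ft_force: [-1.2, 1.1, -0.2]
grip_width: -0.0003
```

Call:
jog_arm(plan=[[[0.05,0,0,0,0,0],[0,0,0,0,0,0]]])

```text
time_s: 14.6
position: [0.5243, 0.0894, 0.1162]
tool_rot: [[0.966, -0.259, 0.001], [-0.259, -0.966, -0.0], [0.001, -0.0, -1.0]]
ft_force: [-0.2, 0.7, 0.3]
grip_width: 0.0
```

Call:
jog_arm(plan=[[[0.05,0,0,0,0,0],[0,0,0,0,0,0]]])

```text
time_s: 14.8
position: [0.526, 0.0889, 0.1162]
tool_rot: [[0.966, -0.259, 0.001], [-0.259, -0.966, -0.0], [0.001, -0.0, -1.0]]
ft_force: [0.1, -0.6, -0.2]
grip_width: -0.0001
```

Call:
jog_arm(plan=[[[0.05,0,0,0,0,0],[0,0,0,0,0,0]]])

```text
time_s: 15.0
position: [0.5278, 0.0885, 0.1161]
tool_rot: [[0.966, -0.259, 0.0], [-0.259, -0.966, -0.0], [0.0, -0.0, -1.0]]
ft_force: [-0.8, 0.6, 0.5]
grip_width: -0.0
```

Call:
jog_arm(plan=[[[0.05,0,0,0,0,0],[0,0,0,0,0,0]]])

```text
time_s: 15.2
position: [0.5297, 0.088, 0.1161]
tool_rot: [[0.966, -0.259, 0.0], [-0.259, -0.966, -0.0], [0.0, -0.0, -1.0]]
ft_force: [-0.1, 0.3, -0.5]
grip_width: -0.0004
```

Call:
jog_arm(plan=[[[0.05,0,0,0,0,0],[0,0,0,0,0,0]]])

```text
time_s: 15.4
position: [0.5314, 0.0875, 0.1161]
tool_rot: [[0.966, -0.259, -0.0], [-0.259, -0.966, 0.0], [-0.0, -0.0, -1.0]]
ft_force: [-1.5, 0.3, 0.1]
grip_width: 0.0001
```

Call:
jog_arm(plan=[[[0.05,0,0,0,0,0],[0,0,0,0,0,0]]])

```text
time_s: 15.6
position: [0.5327, 0.0872, 0.1161]
tool_rot: [[0.966, -0.259, -0.002], [-0.259, -0.966, 0.0], [-0.002, 0.0, -1.0]]
ft_force: [-3.8, 1.3, 2.8]
grip_width: 0.0002
```

Call:
jog_arm(plan=[[[0.05,0,0,0,0,0],[0,0,0,0,0,0]]])

```text
time_s: 15.8
position: [0.5351, 0.0865, 0.1161]
tool_rot: [[0.966, -0.259, -0.0], [-0.259, -0.966, 0.0], [-0.0, 0.0, -1.0]]
ft_force: [-2.5, 1.0, 0.6]
grip_width: 0.0
```

Call:
jog_arm(plan=[[[0.05,0,0,0,0,0],[0,0,0,0,0,0]]])

```text
time_s: 16.0
position: [0.5376, 0.0859, 0.1161]
tool_rot: [[0.966, -0.259, 0.001], [-0.259, -0.966, -0.0], [0.001, -0.0, -1.0]]
ft_force: [-2.4, 0.1, -0.3]
grip_width: 0.0002
```

Call:
jog_arm(plan=[[[0.05,0,0,0,0,0],[0,0,0,0,0,0]]])

```text
time_s: 16.2
position: [0.5397, 0.0852, 0.1162]
tool_rot: [[0.966, -0.259, 0.001], [-0.259, -0.966, -0.0], [0.001, -0.0, -1.0]]
ft_force: [-0.7, -0.1, 0.1]
grip_width: 0.0001
```

Call:
jog_arm(plan=[[[0.04,0,0,0,0,0],[0,0,0,0,0,0]]])

```text
time_s: 16.4
position: [0.541, 0.0849, 0.1161]
tool_rot: [[0.966, -0.259, 0.001], [-0.259, -0.966, -0.0], [0.001, -0.0, -1.0]]
ft_force: [0.5, -0.4, 0.1]
grip_width: 0.0
```

Call:
jog_arm(plan=[[[-0.2,0,0,0,0,0],[-0.3,0,0,0,0,0],[-0.3,0,0,0,0,0],[0,0,-0.5,0,0,0],[0,0,-0.5,0,0,0],[0,0,-0.5,0,0,0],[0,0,-0.5,0,0,0],[-0.8,0,-0.5,0,0,0],[-0.8,0,0,0,0,0],[0,0,0,0,0,0]]])

```text
time_s: 17.4
position: [0.4446, 0.1109, 0.2167]
tool_rot: [[0.966, -0.257, -0.0], [-0.257, -0.966, 0.0], [-0.0, -0.0, -1.0]]
ft_force: [0.2, -0.5, 0.2]
grip_width: 0.0001
```

```bash
python3 - <<'E'
from h import *
c=np.array([.55158,.03551]);ex=np.array([.96629,-.25747]);ey=np.array([.25747,.96629])
for n in("top","scene"):
    im,d=save(n,n+'9.png');w=cloud(n,d)
    k=(w[...,2]>.118)&(w[...,2]<.145);q=w[k];l=np.stack([(q[:,:2]-c)@ex,(q[:,:2]-c)@ey],1);g=(abs(l[:,0])<.1)&(abs(l[:,1]-.045)<.06)
    print(n,g.sum(),np.percentile(l[g],[1,50,99],axis=0).round(4).tolist())
    if n=="scene":cv2.imwrite('pics/s9.png',cv2.resize(im[100:300,180:380,::-1],None,fx=3,fy=3,interpolation=2))
    for q in("trim_top","connector","cap_jar"):
        for r in spotter.trace(n,q)[:1]: print(q,r["rect"],np.round(np.median(w[r["pixels"]&(d>0)],0),3))
E
```

```text
top 179 [[-0.0047, 0.0003], [0.002, 0.045], [0.0116, 0.0899]]
trim_top [272.2, 190.0, 278.1, 195.9] [ 0.527 -0.036  0.116]
connector [213.2, 145.3, 225.9, 163.9] [0.644 0.137 0.104]
cap_jar [287.0, 172.5, 300.2, 184.1] [ 0.572 -0.086  0.128]
scene 293 [[-0.0049, 0.0007], [0.0072, 0.0433], [0.012, 0.0915]]
trim_top [237.4, 216.6, 246.2, 231.6] [ 0.53  -0.036  0.115]
connector [314.7, 197.0, 333.1, 219.6] [0.651 0.135 0.104]
cap_jar [235.2, 240.3, 249.8, 256.2] [ 0.578 -0.091  0.124]
```

View pics/s9.png

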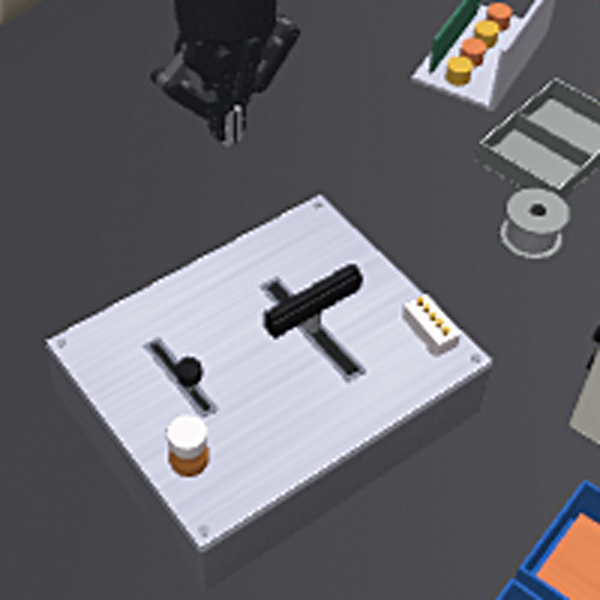

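```bash
python3 -c "
from rig import close_job;print(close_job())"
```

```text
the job is handed in; nothing more can be done
None
```

The range lever is resting in the third click from home, and I handed the job in at about 18 s of the 53 s allowed.

- **Going home:** With the fingers shut, I pushed the far face towards the robot. I felt three notches, then the hard stop: the force rose to about 15 N with no further movement.
- **Counting out:** I lifted over the bar and pushed the near face away in 2 mm steps. Contact with the bar came at x ≈ 0.5005, 0.516 and 0.5314, so the notches were 16 mm apart. Each time the force peaked and then dropped to nothing as the lever clicked over. I stopped just after the third click, about 6 mm short of where the finger would touch the bar again, then backed off.
- **Last checks:** Both cameras put the bar at the same spot as at the start (within about 0.3 mm), which fits the three notches felt on the way home. That is about 49 mm from home, against 48 mm expected.
- **Surroundings:** The trim lever and connector, and the cap jar in the scene view, read within a millimetre or two of their first positions. The top camera gave no first reading of the jar. I didn't measure the loose things on the bench again, but the arm didn't go near them after its first pass at height. The robot ended well clear of everything.

No check failed or disagreed.

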